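# Put up the cannoli tubes and hold the storage box open

### The arm

A 6-joint arm with a two-finger parallel gripper is mounted at the origin on the work surface. World frame = base frame: x ahead of the robot, y to its left, z up, the work surface at z = 0. Lengths are in mm, angles in rad, forces in N, time in s.
With the tool pointing down it reaches from about 350 to 975 mm from the base axis. Payload 4.9 kg.
Tool frame: the origin (TCP) lies midway between the tips of the shut fingers; the grasp point (between the pads) lies 19 mm behind it (ctrl.grip_point_offset is the distance from the TCP to the grasp point, in mm); z points along the fingers, y is the line along which they close (so a half turn about z gives the same grasp; the last joint's range is limited). The gripper opens to 85 mm and grips with 20 to 120 N. Pads are 22 mm wide; open, the fingers measure 114 mm over their backs; the gripper's body (76 mm by 85 mm) begins 54 mm behind the grasp point. The pads swing forward as they close: fully open they stand 13 mm farther back than shut.
Start: joints at [1.047, 0.053, 1.613, -0, 1.476, -0.119], TCP at [246.135, 574.473, 208.204] pointing down, gripper open.
Joint ranges: [-3.01, 3.01], [-1.01, 2.22], [0.06, 2.58], [-1.02, 4.17], [0.09, 2.62], [-3.14, 3.14]. Speed limits (rad/s): [2.57, 2.57, 3.14, 3.14, 3.14, 3.14].

### API

Orientations are given as a rotation vector (axis times angle).
In Python, from workcell import ctrl, eyes gives the robot as it stands.
- The arm moves only by the tool carry_out, never from a script. Its argument "motion" is a list of rows, each a list of 7 numbers: the turn, a rotation vector about the tool's x, y, z in rad, then the shift along the tool's x, y, z in m, then the closure, from 0 (fully open) to 1 (shut). A call has 1 to 10 rows; each row is the pose to reach, as a shift and turn from the pose commanded when the call began, along the tool's axes at that moment; what a row does not reach only later rows make up. A row lasts 1/12 s, in which the tool goes at most 41.7 mm and 7.16 degrees, less where a joint would pass 70% of its speed; a pose out of reach is approached as far as the arm can. A call with a gripper value outside its range is refused whole. The fingers move at their own pace and stop on an object; "squeeze" is the grip in N (left out, the last holds). Time passes only in rows, so rows that repeat a pose let the fingers close. It gives the time, the measured TCP pose, the force, the opening and the grip force at its end, in the units of the state.
- ctrl.state(): the state, without advancing time (a new reading comes with each control period).
- eyes.snapshot(name): name is "scene" or "top" or "wrist"; returns the picture (384x512x3 uint8, red, green, blue); there is no depth.
- eyes.camera_params(name): a dict with "intrinsics" (3x3 intrinsics, pixels), "distortion" ([k1, k2, p1, p2, k3] as OpenCV has them; the pictures are not rectified), "R" (3x3) and "t" (3): a world point X has camera coordinates R X + t. Camera axes: x right, y down, z forward; pixel columns grow to the right and rows downward; lengths in mm; the calibration is good to about 2 mm. A picture is of the moment at which its call begins: read the wrist's pose just before it. camera_params takes no time and is no camera call; for the wrist camera it gives the pose at the moment of the call.
- ctrl.close_job(): hands the job in; it is judged then, once.
The state is a dict: "time": time; "joint_positions": joint angles; "qvel": joint speeds; "joint_torque": joint torques, N m; "eef_pos": TCP position; "orientation": TCP orientation; "ft_force": force on the tool from outside, world axes, zero at the start; "wrist_torque": the same for the moment, N m; "opening": opening from 0.0 (shut) to 1.0 (fully open); "gripper_force": force on a finger pad.
Only numpy, scipy, OpenCV 4.12 (cv2) and the standard library are available. Lean on these libraries where they do the work, as an engineer would, in place of code of your own. Each camera call takes 0.05 s, during which the arm holds its last target. There are 200 camera calls.

### The job

Lay the short steel tube in the short row of the wooden rack and the long tube in the long row, and let go of them. Then lift the lid of the wooden box (it has a bar handle) and finish while holding it open at 45 degrees from shut, so that the rack can be put in; do not let go, as it would fall shut. Leave the bowl, the milk bottle and the jar where they stand.

Things in the scene. Friction and masses are not known exactly. Their poses are not given: they have to be found in the camera images.
- short_tube: plain steel cannoli tube, 24 mm diameter, 90 mm long, 60 g or so, lying loose on the table in front of the rack (it can roll); origin at its centre, x along its axis
- long_tube: like the short tube and of the same steel, but 130 mm long, about 80 g; origin at its centre, x along its axis
- rack: pale wooden rack fixed to the table: a board 150 (x) by 170 (y) by 10 mm, origin under its centre, z up, -x towards the robot, with two rows along y, 80 mm apart. A row is two V cradles that carry a tube by its last 14 mm, each closed by an end wall 50 mm wide, 8 mm thick, top 44 mm above the table; between them only the board lies under the tube, so fingers fit beside its middle
- short_row (a point): centre of a tube lying properly in the short row (nearer the robot; 98 mm between the end walls; a 90 mm tube fits); 27 mm above the table; y along the row
- long_row (a point): centre of a tube lying properly in the long row (farther from the robot; 138 mm between the end walls; a 130 mm tube fits, a 90 mm one drops between the cradles); 27 mm above the table; y along the row
- box: brown wooden storage box, 200 mm (x) by 240 mm (y) by 100 mm high, walls 6 mm, with a lid, fixed to the table; origin at the centre of its underside, z up, -x its front, towards the robot. It stands on one side of the robot and the rack on the other; which side varies
- lid (a joint): opening angle of the box lid in rad: 0 shut, growing as the front edge rises, 45 degrees = 0.785, stop at 1.4. The lid is an 8 mm board, 200 mm by 240 mm, 0.25 to 0.5 kg, hinged along the box's rear (+x) top edge, free-moving: it falls shut from any angle when let go
- lid_hinge (a point): middle of the hinge line, which runs along the box's y axis, 100 mm behind the box's centre, at the underside of the lid (100 mm above the table)
- lid_handle (a point): middle of the lid's handle: a round steel bar 11 mm thick, 100 mm long, parallel to the hinge, 35 mm above the lid's upper face on two posts 85 mm apart, 30 mm from the lid's front edge. With the lid shut it is 170 mm in front of the hinge line and 43 mm above it; it moves on an arc about the hinge and can turn between the fingers. z square to the lid, y along the bar
- bowl: dark steel bowl with cherries, 90 mm wide, 40 mm high, behind the box, to be left alone; origin under its centre
- milk: glass milk bottle, 64 mm wide, 190 mm high, near the middle of the far side, to be left alone; origin under its centre
- jar: amber glass jar, 60 mm wide, 80 mm high, behind the rack, to be left alone; origin under its centre
Not all that is in view belongs to the job. What is shaped like the short_tube but blue or red is not meant.

How it is judged:
By the outcome, as a careful person would: the job done as asked, in the order asked, and still so for the second after the job is handed in, while the arm keeps its last pose, push and grip.
It also fails if it takes over 61 s, if anything falls off the work surface, if the arm or the gripper's body presses on something with over 40 N, if the wrist force passes 120 N, or if a joint passes its speed limit or range.

## Working session

There is one attempt and no reset: what is moved stays moved. The work goes in short steps, Python scripts to look and compute and a tool call to move; the robot and the scene stay as the last step left them, time stands still between calls to the robot, and variables do not carry over. Pictures are saved under pics/ and viewed, at most 10 in all, crops included, and the job is handed in when it is done.

Besides the shell and the picture viewer there is one more tool, called after ">>>" by a JSON object that holds its "api" and its "payload", one argument or row to a line. carry_out: Moves the arm, as the interface text tells. Its arguments: {"type":"object","properties":{"motion":{"type":"array"},"squeeze":{"type":"number"}},"required":["motion"]}

```bash
ls; mkdir -p pics; python3 - <<'E'
from workcell import ctrl, eyes
import cv2,json
for n in("top","scene"):
    cv2.imwrite(f"pics/{n}0.png",cv2.resize(eyes.snapshot(n)[:,:,::-1],(800,600),interpolation=cv2.INTER_CUBIC))
    p=eyes.camera_params(n);print(n,{k:__import__('numpy').round(v,3).tolist() for k,v in p.items()})
print(ctrl.state())
E
```

```text
pics
top {'intrinsics': [[397.524, 0.0, 256.792], [0.0, 397.524, 192.578], [0.0, 0.0, 1.0]], 'distortion': [-0.018, 0.0, 0.0, 0.0, 0.0], 'R': [[-0.001, -1.0, 0.002], [-0.996, 0.001, -0.093], [0.093, -0.002, -0.996]], 't': [40.645, 571.787, 1042.208]}
scene {'intrinsics': [[410.533, 0.0, 246.978], [0.0, 410.533, 194.006], [0.0, 0.0, 1.0]], 'distortion': [-0.072, 0.0, 0.0, 0.0, 0.0], 'R': [[-0.84, 0.542, 0.018], [0.398, 0.64, -0.657], [-0.368, -0.545, -0.753]], 't': [449.91, -175.383, 1453.819]}
{'time': 0.1, 'joint_positions': array([ 1.04699012e+00,  5.33146258e-02,  1.61415331e+00, -1.25325683e-06,
        1.47597519e+00, -1.18993824e-01]), 'qvel': array([ 0.00044651, -0.00172555, -0.0015897 , -0.00048099,  0.00062517,
       -0.00231256]), 'joint_torque': array([ 1.11659043e-03, -3.94899702e+01, -3.71365857e+01, -1.08859313e-04,
        3.79124001e-03,  3.44860268e-05]), 'eef_pos': array([245.84925602, 573.9654403 , 207.07325492]), 'orientation': array([-6.31427183e-01, -3.07688664e+00,  2.75798918e-03]), 'ft_force': array([0.14568312, 0.23486388, 0.0168942 ]), 'wrist_torque': array([-0.00743107,  0.02093935,  0.02223003]), 'gripper_force': 0.0, 'opening': 1.001412308191401}
```

View pics/top0.png

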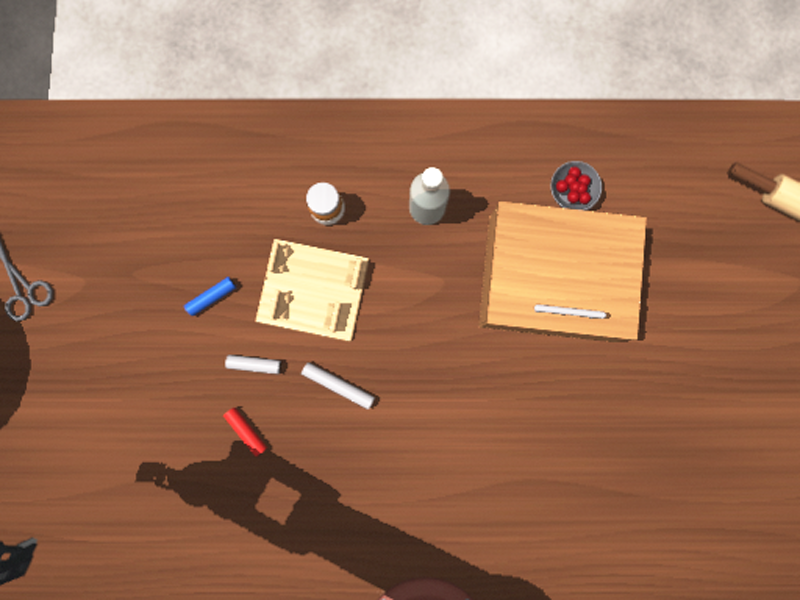

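View pics/scene0.png

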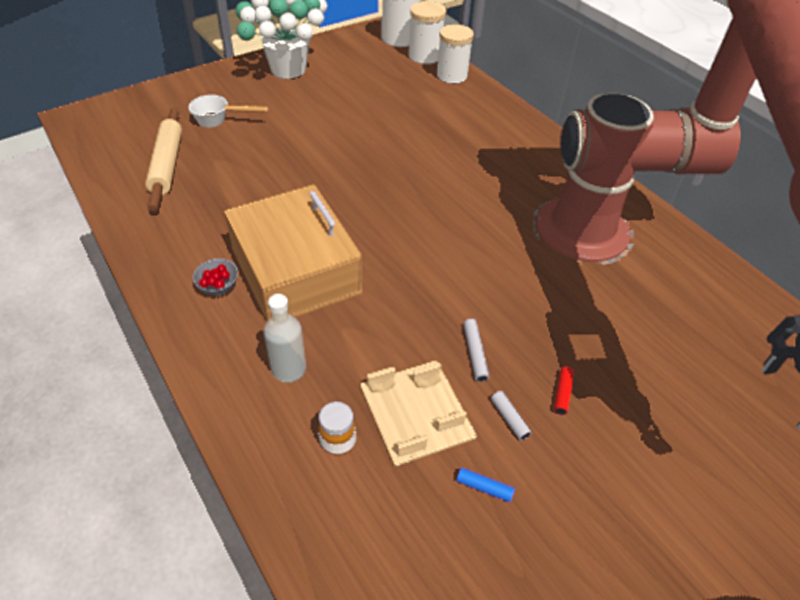

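Candidates for the short tube in the 800x600 top view are grey (253,365), blue (210,296), red (245,430) and the longer grey (339,386). I choose the grey one at (253,365) as the short tube and (339,386) as the long tube. The rack is around (312,290) and the box around (565,270), with its handle at (570,312).

```bash
cat > h.py <<'E'
import numpy as np, cv2
from workcell import ctrl, eyes
from scipy.spatial.transform import Rotation as Rn
def world(uv,z,p):
    K=np.array(p["intrinsics"]);R=np.array(p["R"]);t=np.array(p["t"])
    n=cv2.undistortPoints(np.array(uv,float).reshape(-1,1,2),K,np.array(p["distortion"])).reshape(-1,2)
    d=np.c_[n,np.ones(len(n))]@R; c=-R.T@t
    z=np.broadcast_to(z,len(d))
    return c+d*((z-c[2])/d[:,2])[:,None]
def proj(X,p):
    R=np.array(p["R"]);return cv2.projectPoints(np.array(X,float).reshape(-1,1,3),cv2.Rodrigues(R)[0],np.array(p["t"],float),np.array(p["intrinsics"]),np.array(p["distortion"]))[0].reshape(-1,2)
E
python3 - <<'E'
from h import *
p=eyes.camera_params("top");im=eyes.snapshot("top")
hsv=cv2.cvtColor(im,cv2.COLOR_RGB2HSV)
m=((hsv[...,1]<60)&(hsv[...,2]>110)).astype(np.uint8)
n,l,s,c=cv2.connectedComponentsWithStats(m)
for i in range(1,n):
    if s[i,4]<40 or c[i,1]<100: continue
    ys,xs=np.where(l==i); r=cv2.minAreaRect(np.c_[xs,ys].astype(np.float32))
    b=cv2.boxPoints(r); z=143 if c[i,0]>300 else 14
    w=world(b,z,p); ctr=world([r[0]],z,p)[0]
    e=[w[1]-w[0],w[2]-w[1]]; L=max(e,key=np.linalg.norm); S=min(e,key=np.linalg.norm)
    print(c[i].round(),ctr.round(1),"L",np.linalg.norm(L).round(1),"W",np.linalg.norm(S).round(1),"yaw",np.degrees(np.arctan2(L[1],L[0])).round(1))
s_=512/800
rk=world(np.array([[275,239],[369,258],[352,340],[256,322]])*s_,[10,10,10,10],p)
bx=world(np.array([[497,202],[646,217],[638,340],[484,326]])*s_,108,p)
for w in(rk,bx): print(w.round(1).tolist(),w.mean(0).round(1),[np.linalg.norm(w[i]-w[i-1]).round(1) for i in range(4)])
a=cv2.resize(im[145:265,135:255],(600,600),interpolation=cv2.INTER_CUBIC)
cv2.imwrite("pics/crop.png",a[:,:,::-1])
b=cv2.resize(im[120:225,300:425],(714,600),interpolation=cv2.INTER_CUBIC)
cv2.imwrite("pics/crop2.png",b[:,:,::-1])
E
```

```text
[379. 117.] [ 747.  -251.6  143. ] L 78.2 W 40.2 yaw -170.4
[273. 123.] [764.6  -2.9  14. ] L 92.2 W 67.9 yaw -47.1
[206. 127.] [758.  180.3  14. ] L 55.8 W 55.1 yaw -135.4
[212. 140.] [723.2 162.   14. ] L 54.4 W 21.9 yaw -59.0
[ 12. 183.] [604.3 726.1  14. ] L 115.6 W 80.5 yaw -131.6
[203. 166.] [646.4 184.2  14. ] L 99.7 W 9.2 yaw -101.5
[205. 182.] [603.5 189.6  14. ] L 154.8 W 15.8 yaw -103.1
[192. 187.] [584.1 200.2  14. ] L 164.7 W 23.1 yaw -102.0
[197. 198.] [559.7 202.5  14. ] L 62.7 W 8.5 yaw -101.9
[364. 199.] [ 545.2 -217.7  143. ] L 108.9 W 11.6 yaw -96.6
[196. 204.] [541.4 205.2  14. ] L 58.2 W 14.5 yaw -104.1
[195. 210.] [526.9 209.5  14. ] L 162.6 W 19.5 yaw -97.9
[161. 233.] [464.4 298.6  14. ] L 93.1 W 23.1 yaw -96.3
[216. 247.] [427.5 150.5  14. ] L 132.7 W 23.2 yaw -117.7
[[683.3, 262.7, 10.0], [649.2, 96.6, 10.0], [505.2, 125.6, 10.0], [536.7, 293.2, 10.0]] [593.6 194.5  10. ] [np.float64(149.8), np.float64(169.5), np.float64(146.9), np.float64(170.5)]
[[724.5, -114.6, 108.0], [700.0, -355.5, 108.0], [501.6, -335.1, 108.0], [524.2, -90.8, 108.0]] [ 612.6 -224.   108. ] [np.float64(201.8), np.float64(242.1), np.float64(199.5), np.float64(245.3)]
```

View pics/crop.png

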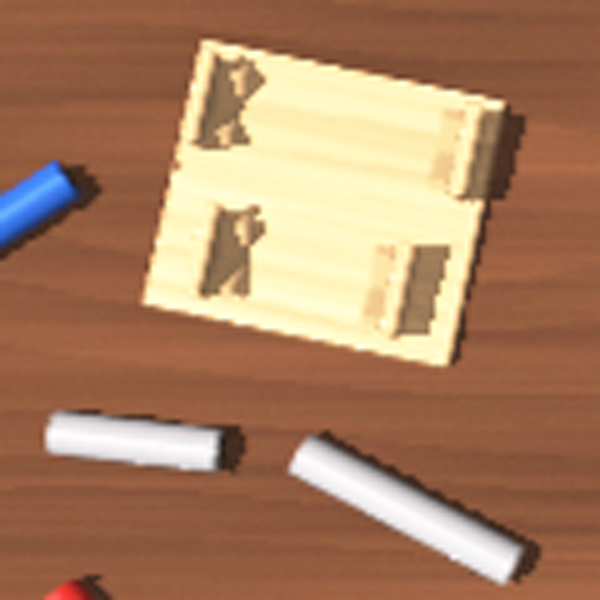

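View pics/crop2.png

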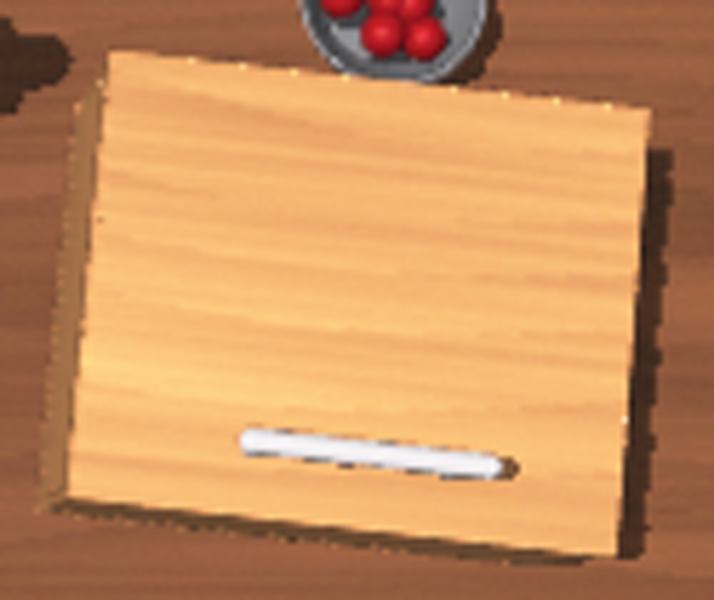

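The crops confirm two plain grey tubes, short at crop (135,440) and long at (410,510). They measure 93 and 133 mm against the stated 90 and 130, so the choice stands. The rack walls and the bar handle are clear too. Next I plan the first approach.

```bash
cat >> h.py <<'E'
def down(yawdeg):
    c,s=np.cos(np.radians(yawdeg)),np.sin(np.radians(yawdeg))
    return np.array([[c,s,0],[s,-c,0],[0,0,-1.]])   # columns x,y,z
def plan(*targets,flip=True):
    "targets (x,y,z,yaw of tool x); prints turn+shift rows from the current pose"
    st=ctrl.state();R0=Rn.from_rotvec(st["orientation"]).as_matrix();P0=st["eef_pos"]
    print("t",round(st["time"],2),"P",P0.round(1),"f",st["ft_force"].round(1),"open",round(st["opening"],3),"grip",round(st["gripper_force"],1),"q",st["joint_positions"].round(2))
    for T in targets:
        P=np.array(T[:3]); Rt=T[3] if np.ndim(T[3]) else down(T[3])
        v=[Rn.from_matrix(R0.T@Rt@np.diag(f)).as_rotvec() for f in ([1,1,1],[-1,-1,1])[:2 if flip else 1]]
        v=min(v,key=np.linalg.norm)
        print(T[:3],"turn",v.round(3).tolist(),"shift m",(R0.T@(P-P0)/1000).round(4).tolist())
E
python3 -c "
from h import *
plan((464.4,298.6,150,83.7),(464.4,298.6,4,83.7))
p=eyes.camera_params('wrist');s=ctrl.state();R=Rn.from_rotvec(s['orientation']).as_matrix()
c=-np.array(p['R']).T@p['t'];print('cam in tool',(R.T@(c-s['eef_pos'])).round(1),(np.array(p['R'])@R).round(2).tolist())"
```

```text
t 0.15 P [245.9 574.  207.3] f [0.7 0.1 0.1] open 0.999 grip 0.0 q [ 1.05  0.05  1.61  0.    1.48 -0.12]
(464.4, 298.6, 150) turn [-0.001, 0.001, 1.276] shift m [-0.3093, -0.167, 0.0574]
(464.4, 298.6, 4) turn [-0.001, 0.001, 1.276] shift m [-0.3094, -0.1668, 0.2034]
cam in tool [ 6.880e+01 -1.000e-01 -1.655e+02] [[0.0, 1.0, -0.0], [-0.96, 0.0, -0.27], [-0.27, 0.0, 0.96]]
```

>>> {"api": "carry_out", "payload": {
  "motion": [
    [0,0,1.276,-0.309,-0.167,0.057,0],
    [0,0,1.276,-0.309,-0.167,0.057,0],
    [0,0,1.276,-0.309,-0.167,0.057,0],
    [0,0,1.276,-0.309,-0.167,0.057,0],
    [0,0,1.276,-0.309,-0.167,0.057,0],
    [0,0,1.276,-0.309,-0.167,0.057,0],
    [0,0,1.276,-0.309,-0.167,0.057,0],
    [0,0,1.276,-0.309,-0.167,0.057,0],
    [0,0,1.276,-0.309,-0.167,0.057,0],
    [0,0,1.276,-0.309,-0.167,0.057,0]
  ]
}}

```text
time: 0.98
eef_pos: [466.1, 295.3, 149.7]
orientation: [2.324, 2.112, -0.004]
ft_force: [0.1, 1.4, -0.1]
opening: 1.002
gripper_force: 0.0
```

>>> {"api": "carry_out", "payload": {
  "motion": [
    [0,0,0,0,0,0,0.3],
    [0,0,0,0,0,0,0.3]
  ],
  "squeeze": 40
}}

```text
time: 1.15
eef_pos: [464.3, 299.1, 150.9]
orientation: [-2.31, -2.129, 0.001]
ft_force: [0.4, 0.1, -0.6]
opening: 0.752
gripper_force: 0.0
```

```bash
python3 -c "
from h import *
plan((464.4,298.6,150,83.7))
p=eyes.camera_params('wrist');im=eyes.snapshot('wrist');np.savez('w1.npz',im=im,**p)
L=lambda c,y,l:[c+np.array([np.cos(np.radians(y)),np.sin(np.radians(y)),0])*s for s in(-l/2,l/2)]
b=cv2.resize(im[:,:,::-1],(800,600),interpolation=cv2.INTER_CUBIC)
cv2.imwrite('pics/w1.png',b)
print(proj(L(np.array([464.4,298.6,12]),83.7,90),p)*800/512)"
```

```text
t 1.15 P [464.3 299.1 150.9] f [ 0.4  0.1 -0.6] open 0.752 grip 0.0 q [ 0.44 -0.08  1.84  0.    1.38  0.52]
(464.4, 298.6, 150) turn [-0.001, 0.0, 0.029] shift m [-0.0005, 0.0002, 0.0009]
[[396.25034886 339.42079778]
 [400.4459015  201.45361717]]
```

View pics/w1.png

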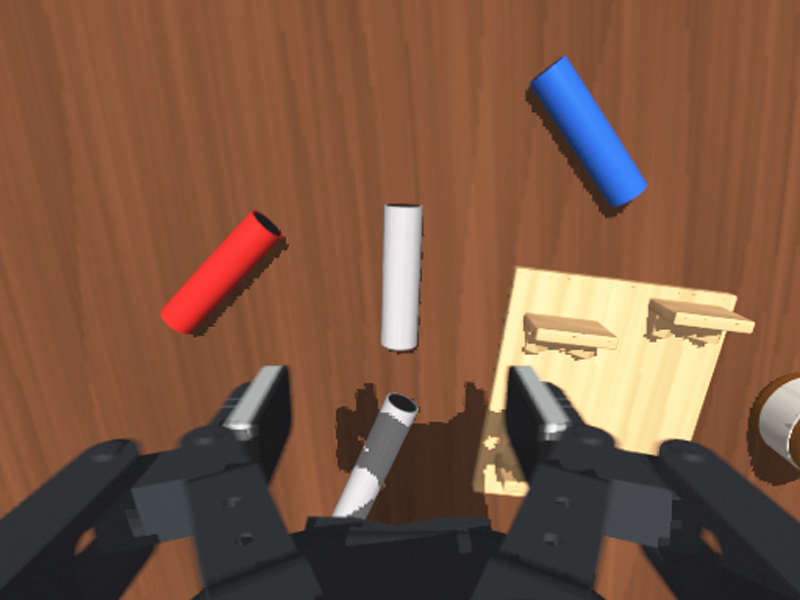

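The wrist view shows the short grey tube at (402,278), under the plan. Rack board corners are at (516,267), (736,293) and (475,490). I'll combine these with the top view.

```bash
python3 -c "
from h import *
d=np.load('w1.npz');p={k:d[k] for k in('intrinsics','distortion','R','t')}
print(world(np.array([[516,267],[736,293],[475,490]])*.64,10,p).round(1))
print('tube',world(np.array([[403,206],[401,349]])*.64,[16,4],p).round(1))
c=np.array([593.6,194.5,0]);a=np.radians(-11.3);ux=np.array([np.cos(a),np.sin(a),0]);uy=np.array([-ux[1],ux[0],0])
W=lambda x,y,z:c+x*ux+y*uy+np.array([0,0,z])
im=cv2.resize(d['im'][:,:,::-1],(800,600),interpolation=cv2.INTER_CUBIC)
def quad(im,P,p,col,s,o=(0,0)):
    cv2.polylines(im,[np.int32((proj(P,p)-o)*s*16)],True,col,1,cv2.LINE_AA,4)
tp=eyes.camera_params('top');t=eyes.snapshot('top')[145:225,150:245,::-1];t=cv2.resize(t,None,fx=6,fy=6,interpolation=cv2.INTER_CUBIC)
for m,pp,s,o in((im,p,800/512,(0,0)),(t,tp,6,(150,145))):
    quad(m,[W(x,y,10) for x,y in((75,85),(75,-85),(-75,-85),(-75,85))],pp,(0,0,255),s,o)
    for x0,h in((-40,49),(40,69)):
        for g in(1,-1): quad(m,[W(x0+x,g*(h+y),44) for x,y in((-25,0),(25,0),(25,8),(-25,8))],pp,(255,0,0),s,o)
out=np.zeros((600,800,3),np.uint8);a=im[230:530,450:800];out[:300,:350]=a;out[:480,350:][:, :450]=t[:480,:450]
cv2.imwrite('pics/o1.png',out)
"
```

```text
[[539.8 296.1  10. ]
 [685.1 267.1  10. ]
 [507.5 130.8  10. ]]
tube [[470.7 340.8  16. ]
 [461.9 243.7   4. ]]
```

View pics/o1.png

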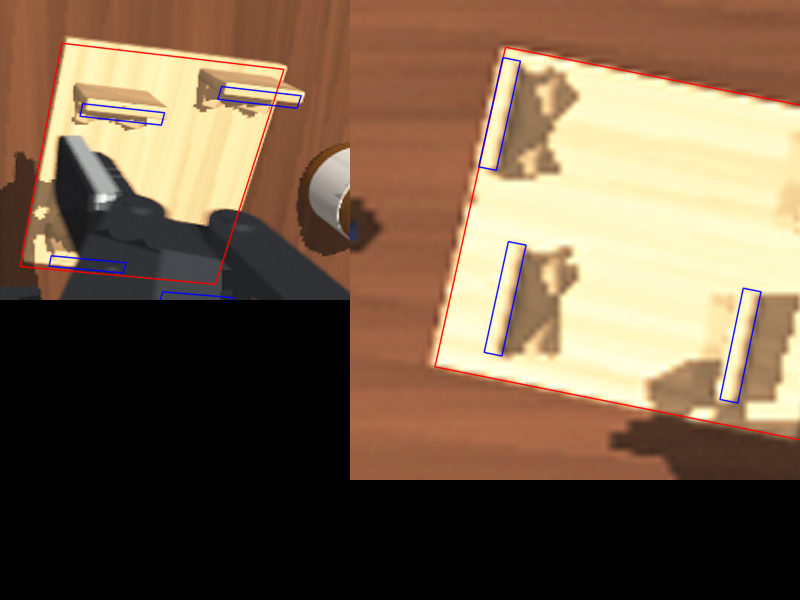

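The overlay fits the ±40 mm row model. The top and wrist views differ by 2–4 mm, so I will refine with the wrist view before placing. Now I grasp the short tube.

>>> {"api": "carry_out", "payload": {
  "motion": [
    [0,0,0.02,0,0.001,0.04,0.3],
    [0,0,0.02,0,0.001,0.08,0.3],
    [0,0,0.02,0,0.001,0.11,0.3],
    [0,0,0.02,0,0.001,0.13,0.3],
    [0,0,0.02,0,0.001,0.14,0.3],
    [0,0,0.02,0,0.001,0.146,0.3],
    [0,0,0.02,0,0.001,0.146,0.3],
    [0,0,0.02,0,0.001,0.146,0.6],
    [0,0,0.02,0,0.001,0.146,0.7],
    [0,0,0.02,0,0.001,0.146,0.8]
  ],
  "squeeze": 40
}}

```text
time: 2.08
eef_pos: [466.8, 299.9, 7.1]
orientation: [2.333, 2.103, 0.005]
ft_force: [0.1, -0.3, -0.5]
opening: 0.28
gripper_force: 0.0
```

>>> {"api": "carry_out", "payload": {
  "motion": [
    [0,0,0,0,0,0,0.9],
    [0,0,0,0,0,0,1],
    [0,0,0,0,0,0,1],
    [0,0,0,0,0,0,1]
  ]
}}

```text
time: 2.42
eef_pos: [465.5, 299.2, 5.4]
orientation: [2.334, 2.103, 0.001]
ft_force: [0.1, 0.4, -0.1]
opening: 0.001
gripper_force: 0.0
```

```bash
python3 -c "
from h import *
plan((464.4,298.6,100,83.7),(554.4,202.3,100,78.7))"
```

```text
t 2.42 P [465.5 299.2   5.4] f [ 0.1  0.4 -0.1] open 0.001 grip 0.0 q [0.44 0.1  1.93 0.   1.11 0.54]
(464.4, 298.6, 100) turn [0.0, -0.0, 0.006] shift m [-0.0007, -0.001, -0.0946]
(554.4, 202.3, 100) turn [0.0, -0.0, 0.093] shift m [-0.0871, 0.0985, -0.0946]
```

The grip closed on nothing, so I take a look.

```bash
python3 -c "
from h import *
im=eyes.snapshot('wrist')
a=cv2.resize(im[:,:,::-1],(400,300));t=cv2.resize(eyes.snapshot('top')[145:265,135:295,::-1],(400,300))
cv2.imwrite('pics/w2.png',np.hstack([a,t]))"
```

```text
(no output)
```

View pics/w2.png

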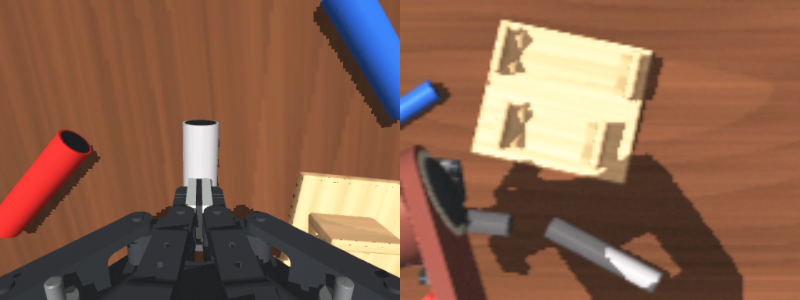

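```bash
python3 -c "
from h import *
p=eyes.camera_params('wrist');s=ctrl.state();R=Rn.from_rotvec(s['orientation']).as_matrix()
print('K',np.diag(p['intrinsics']).round(0))
P=s['eef_pos']
for dz in(0,-10,-19,-30):
  print(dz,(proj([P+R@[x,0,dz] for x in(11,-11)],p)*400/512).round(1).tolist())
for z in(12,):
  print('tube far end edges',(proj([[469.3+dx,343.3,12] for dx in(-12,12)],p)*400/512).round(1).tolist(),'near',(proj([[459.5,254,12]],p)*400/512).round(1))
im=eyes.snapshot('wrist');cv2.imwrite('pics/w3.png',cv2.resize(im[120:320,150:350,::-1],(600,600),interpolation=cv2.INTER_CUBIC))
print((proj([P],p)-[150,120])*3)
"
```

```text
K [313. 313.   1.]
0 [[199.2, 163.8], [199.2, 192.0]]
-10 [[199.2, 168.7], [199.2, 198.2]]
-19 [[199.3, 173.6], [199.2, 204.5]]
-30 [[199.3, 180.3], [199.3, 213.1]]
tube far end edges [[179.9, 120.7], [216.5, 116.9]] near [[197.6 237.7]]
[[314.89193525 324.09097541]]
```

View pics/w3.png

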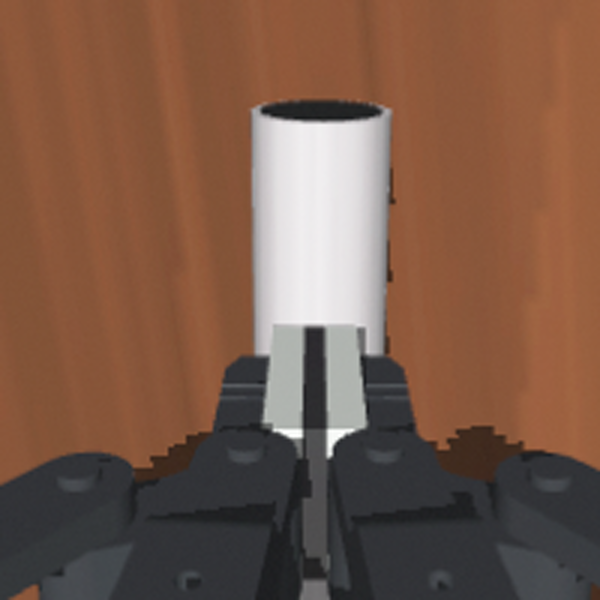

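The tube has not moved. The shut fingertips appear above its top, at about dz −20 mm or more relative to the stated TCP, so they closed over it. I will open and descend in small steps while watching the force.

>>> {"api": "carry_out", "payload": {
  "motion": [
    [0,0,0,0,0,0,0.3],
    [0,0,0,0,0,0,0.3],
    [0,0,0,0,0,0,0.3],
    [0,0,0,0,0,0,0.3],
    [0,0,0,0,0,0.003,0.3],
    [0,0,0,0,0,0.006,0.3],
    [0,0,0,0,0,0.006,0.3]
  ]
}}

```text
time: 3.15
eef_pos: [464.7, 298.9, -1.7]
orientation: [-2.334, -2.103, 0.002]
ft_force: [-0.7, 1.0, -1.3]
opening: 0.699
gripper_force: 0.0
```

```bash
python3 -c "
from h import *
print(ctrl.grip_point_offset)
plan((465.5,298.6,-7,83.7))
a=cv2.resize(eyes.snapshot('wrist')[:,:,::-1],(800,600));cv2.imwrite('pics/w4.png',a)"
```

```text
18.700000000000003
t 3.15 P [464.7 298.9  -1.7] f [-0.7  1.  -1.3] open 0.699 grip 0.0 q [ 0.44  0.11  1.93 -0.    1.1   0.54]
(465.5, 298.6, -7) turn [-0.001, 0.001, 0.006] shift m [-0.0002, 0.0008, 0.0053]
```

View pics/w4.png

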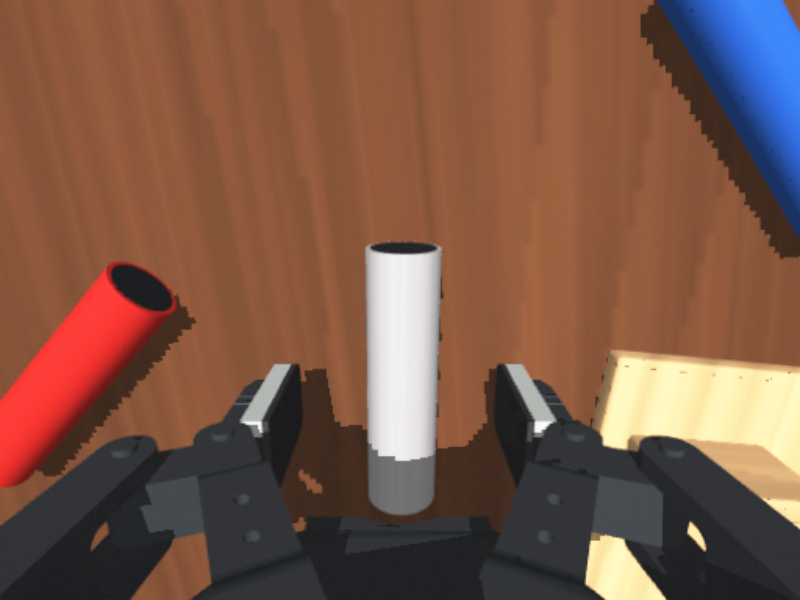

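The fingers straddle the tube (402,375) with no contact. I lower the grasp point to the tube's centre and close.

>>> {"api": "carry_out", "payload": {
  "motion": [
    [0,0,0,0,0.001,0.003,0.3],
    [0,0,0,0,0.001,0.005,0.4],
    [0,0,0,0,0.001,0.005,0.5],
    [0,0,0,0,0.001,0.005,0.55]
  ]
}}

```text
time: 3.53
eef_pos: [466.2, 299.0, -6.1]
orientation: [-2.334, -2.103, 0.001]
ft_force: [0.2, -0.1, -0.6]
opening: 0.45
gripper_force: 0.0
```

>>> {"api": "carry_out", "payload": {
  "motion": [
    [0,0,0,0,0,0,0.6],
    [0,0,0,0,0,0,0.65],
    [0,0,0,0,0,0,0.7],
    [0,0,0,0,0,0,0.75],
    [0,0,0,0,0,0,0.8],
    [0,0,0,0,0,0,0.8]
  ],
  "squeeze": 40
}}

```text
time: 4.03
eef_pos: [466.5, 299.2, -5.5]
orientation: [2.334, 2.103, 0.0]
ft_force: [-0.3, 0.2, 1.5]
opening: 0.21
gripper_force: 31.9
```

The opening of 0.21 (18 mm on a 24 mm tube) shows the tips pinching only the upper part, so the true tips sit about 25 mm above the reported TCP. I will reopen, go lower in steps and check the force.

>>> {"api": "carry_out", "payload": {
  "motion": [
    [0,0,0,0,0,0,0.7],
    [0,0,0,0,0,0,0.6],
    [0,0,0,0,0,0,0.5],
    [0,0,0,0,0,0.004,0.5],
    [0,0,0,0,0,0.008,0.5],
    [0,0,0,0,0,0.01,0.5],
    [0,0,0,0,0,0.01,0.55]
  ]
}}

```text
time: 4.62
eef_pos: [465.6, 298.7, -16.9]
orientation: [-2.334, -2.103, 0.003]
ft_force: [-0.7, 0.0, -0.5]
opening: 0.451
gripper_force: 0.0
```

>>> {"api": "carry_out", "payload": {
  "motion": [
    [0,0,0,0,0,0,0.6],
    [0,0,0,0,0,0,0.65],
    [0,0,0,0,0,0,0.7],
    [0,0,0,0,0,0,0.75],
    [0,0,0,0,0,0,0.8],
    [0,0,0,0,0,0,0.8]
  ],
  "squeeze": 40
}}

```text
time: 5.12
eef_pos: [466.7, 299.2, -15.4]
orientation: [2.334, 2.103, 0.001]
ft_force: [0.3, 0.3, 1.4]
opening: 0.258
gripper_force: 39.2
```

>>> {"api": "carry_out", "payload": {
  "motion": [
    [0,0,0,0,0,0,0.7],
    [0,0,0,0,0,0,0.6],
    [0,0,0,0,0,0.003,0.6],
    [0,0,0,0,0,0.004,0.6],
    [0,0,0,0,0,0.004,0.6],
    [0,0,0,0,0,0.004,0.7],
    [0,0,0,0,0,0.004,0.75],
    [0,0,0,0,0,0.004,0.8],
    [0,0,0,0,0,0.004,0.8]
  ]
}}

```text
time: 5.87
eef_pos: [466.4, 299.1, -19.8]
orientation: [-2.334, -2.103, -0.0]
ft_force: [0.3, -0.7, -0.8]
opening: 0.263
gripper_force: 39.2
```

>>> {"api": "carry_out", "payload": {
  "motion": [
    [0,0,0,0,0,-0.01,0.8],
    [0,0,0,0,0,-0.03,0.8],
    [0,0,0,0,0,-0.06,0.8],
    [0,0,0,0,0,-0.09,0.8],
    [0,0,0,0,0,-0.09,0.8],
    [0,0,0,0,0,-0.09,0.8]
  ]
}}

```text
time: 6.37
eef_pos: [468.4, 300.0, 73.7]
orientation: [2.333, 2.102, 0.009]
ft_force: [-0.7, -0.4, -1.0]
opening: 0.262
gripper_force: 39.3
```

```bash
python3 -c "
from h import *
plan((555.6,204.4,72,78.7))"
```

```text
t 6.37 P [468.4 300.   73.7] f [-0.7 -0.4 -1. ] open 0.262 grip 39.3 q [ 0.44  0.01  1.89 -0.    1.23  0.54]
(555.6, 204.4, 72) turn [0.005, -0.003, 0.093] shift m [-0.0861, 0.0967, 0.0019]
```

The short tube is held, with its centre about 32 mm above the reported TCP. Now over the short row.

>>> {"api": "carry_out", "payload": {
  "motion": [
    [0,0,0.093,-0.03,0.03,0,0.8],
    [0,0,0.093,-0.06,0.06,0,0.8],
    [0,0,0.093,-0.08,0.085,0,0.8],
    [0,0,0.093,-0.086,0.097,0,0.8],
    [0,0,0.093,-0.086,0.097,0,0.8],
    [0,0,0.093,-0.086,0.097,0.005,0.8],
    [0,0,0.093,-0.086,0.097,0.005,0.8],
    [0,0,0.093,-0.086,0.097,0.005,0.8]
  ]
}}

```text
time: 7.03
eef_pos: [552.0, 204.3, 63.8]
orientation: [-2.426, -1.993, 0.004]
ft_force: [-0.1, -0.3, -0.2]
opening: 0.261
gripper_force: 39.4
```

```bash
python3 -c "
from h import *
plan((555.6,204.4,60,78.7))
p=eyes.camera_params('wrist');im=eyes.snapshot('wrist');np.savez('w5.npz',im=im,**p)
cv2.imwrite('pics/w5.png',cv2.resize(im[:,:,::-1],(800,600),interpolation=cv2.INTER_CUBIC))"
```

```text
t 7.03 P [552.  204.3  63.8] f [-0.1 -0.3 -0.2] open 0.261 grip 39.4 q [0.23 0.1  1.81 0.   1.23 0.42]
(555.6, 204.4, 60) turn [-0.003, 0.001, 0.002] shift m [0.0008, 0.0035, 0.0038]
```

View pics/w5.png

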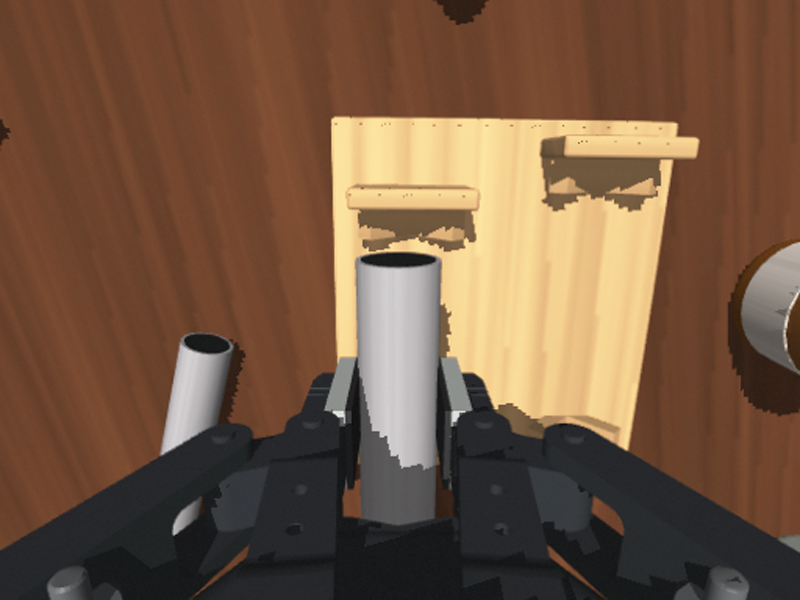

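The wrist view shows the tube's far end at (399,260). The short-row wall top is centred at (412,198) and the long-row wall top at (631,148). The board's top edge runs from (332,118) to (677,123). I will work out the alignment from these, and no more views are left.

```bash
python3 -c "
from h import *
d=np.load('w5.npz');p={k:d[k] for k in('intrinsics','distortion','R','t')};k=.64
w=world(np.array([[412.5,198],[631,147.5],[332,118],[677,123],[357,262],[440,262],[399,260.5]])*k,[44,44,10,10,95.8,95.8,95.8],p)
print(w.round(1))
M=np.array([[-40,53],[40,73],[-75,85],[75,85]]);A=w[:4,:2]
mc,ac=M.mean(0),A.mean(0);H=(M-mc).T@(A-ac);a=np.arctan2(H[0,1]-H[1,0],H[0,0]+H[1,1])
Ro=np.array([[np.cos(a),-np.sin(a)],[np.sin(a),np.cos(a)]]);o=ac-Ro@mc
print('rack',o.round(1),np.degrees(a).round(2),'res',(M@Ro.T+o-A).round(1).tolist())
for n,yy in(('short',-40),('long',40)):print(n,(o+Ro@[yy,0]).round(1))
e=o+Ro@[-40,45];print('end wanted',e.round(1),'is',w[6,:2].round(1),'move rackframe',(Ro.T@(e-w[6,:2])).round(1))
print('tube centre rel TCP (rack frame)',(Ro.T@(w[6,:2]-[552.0,204.3])-[0,45]).round(1))
s=ctrl.state();R=Rn.from_rotvec(s['orientation']).as_matrix();print('tool yaw',np.degrees(np.arctan2(R[1,0],R[0,0])).round(2))
"
```

```text
[[567.8 257.4  44. ]
 [649.6 260.   44. ]
 [541.  294.2  10. ]
 [685.4 264.4  10. ]
 [548.8 247.1  95.8]
 [571.4 242.7  95.8]
 [560.3 245.3  95.8]]
rack [595.8 196.6] -11.81 res [[-0.3, -0.7], [0.3, -0.2], [-1.2, 0.9], [1.2, 0.0]]
short [556.7 204.8]
long [635.  188.4]
end wanted [565.9 248.8] is [560.3 245.3] move rackframe [4.7 4.6]
tube centre rel TCP (rack frame) [-0.3 -3.2]
tool yaw 78.81
```

>>> {"api": "carry_out", "payload": {
  "motion": [
    [0,0,0.01,0.0046,0.0047,0,0.8],
    [0,0,0.01,0.0046,0.0047,0,0.8],
    [0,0,0.01,0.0046,0.0047,0.02,0.8],
    [0,0,0.01,0.0046,0.0047,0.035,0.8],
    [0,0,0.01,0.0046,0.0047,0.044,0.8],
    [0,0,0.01,0.0046,0.0047,0.05,0.8],
    [0,0,0.01,0.0046,0.0047,0.05,0.8],
    [0,0,0.01,0.0046,0.0047,0.05,0.8]
  ]
}}

```text
time: 7.75
eef_pos: [559.6, 207.2, 15.4]
orientation: [2.439, 1.98, 0.0]
ft_force: [-0.0, 0.2, -0.3]
opening: 0.26
gripper_force: 39.4
```

>>> {"api": "carry_out", "payload": {
  "motion": [
    [0,0,0,0,0,0.004,0.8],
    [0,0,0,0,0,0.008,0.8],
    [0,0,0,0,0,0.012,0.8],
    [0,0,0,0,0,0.015,0.8],
    [0,0,0,0,0,0.015,0.8]
  ]
}}

```text
time: 8.17
eef_pos: [558.8, 206.9, -0.7]
orientation: [-2.439, -1.98, 0.002]
ft_force: [-0.6, -0.2, -0.3]
opening: 0.266
gripper_force: 39.4
```

>>> {"api": "carry_out", "payload": {
  "motion": [
    [0,0,0,0,-0.001,0.002,0.8],
    [0,0,0,0,-0.001,0.004,0.8],
    [0,0,0,0,-0.001,0.005,0.8],
    [0,0,0,0,-0.001,0.005,0.8]
  ]
}}

```text
time: 8.5
eef_pos: [558.3, 207.3, -4.4]
orientation: [-2.439, -1.98, 0.001]
ft_force: [-2.4, -0.6, 3.6]
opening: 0.262
gripper_force: 39.8
```

Contact is light at the expected height. I release and rise.

>>> {"api": "carry_out", "payload": {
  "motion": [
    [0,0,0,0,0,0,0.72],
    [0,0,0,0,0,0,0.68],
    [0,0,0,0,0,0,0.6],
    [0,0,0,0,0,0,0.55],
    [0,0,0,0,0,-0.01,0.55],
    [0,0,0,0,0,-0.04,0.5],
    [0,0,0,0,0,-0.08,0.5],
    [0,0,0,0,0,-0.12,0.5],
    [0,0,0,0,0,-0.12,0.5],
    [0,0,0,0,0,-0.12,0.5]
  ]
}}

```text
time: 9.33
eef_pos: [561.4, 208.0, 120.4]
orientation: [2.436, 1.978, 0.012]
ft_force: [-1.5, 0.2, -0.6]
opening: 0.503
gripper_force: 0.0
```

```bash
cat >> h.py <<'E'
def grey(im,p,zs,win):
    "grey steel blobs whose backprojection lies within win mm of a point"
    hsv=cv2.cvtColor(im,cv2.COLOR_RGB2HSV)
    m=((hsv[...,1]<60)&(hsv[...,2]>90)).astype(np.uint8)
    n,l,s,c=cv2.connectedComponentsWithStats(m)
    for i in range(1,n):
        if s[i,4]<60: continue
        ctr=world([c[i]],zs,p)[0]
        if np.linalg.norm(ctr[:2]-win[:2])>win[2]: continue
        ys,xs=np.where(l==i);r=cv2.minAreaRect(np.c_[xs,ys].astype(np.float32));w=world(cv2.boxPoints(r),zs,p)
        e=sorted([w[1]-w[0],w[2]-w[1]],key=np.linalg.norm)
        print(i,s[i].tolist(),"c",world([r[0]],zs,p)[0].round(1),"WL",[float(np.linalg.norm(v).round(1)) for v in e],"yaw",float(np.degrees(np.arctan2(e[1][1],e[1][0])).round(1)))
E
python3 -c "
from h import *
plan((427.5,150.5,100,62.3))
print('wrist');grey(eyes.snapshot('wrist'),eyes.camera_params('wrist'),27,(556,205,60))
print('top');grey(eyes.snapshot('top'),eyes.camera_params('top'),27,(556,205,60));grey(eyes.snapshot('top'),eyes.camera_params('top'),14,(427,150,60))"
```

```text
t 9.33 P [561.4 208.  120.4] f [-1.5  0.2 -0.6] open 0.503 grip 0.0 q [ 0.23  0.05  1.76 -0.    1.32  0.44]
(427.5, 150.5, 100) turn [0.007, -0.005, 0.276] shift m [-0.0838, -0.1194, 0.0191]
wrist
1 [234, 138, 30, 108, 2857] c [553.8 204.7  27. ] WL [23.5, 94.7] yaw -101.4
top
12 [199, 178, 31, 32, 484] c [564.3 159.   27. ] WL [81.2, 82.4] yaw -100.4
22 [206, 237, 34, 25, 319] c [420.6 136.6  14. ] WL [24.0, 101.5] yaw -117.7
```

The short tube lies at (553.8,204.7), yaw −101.4°, in the short row. Next is the long tube.

>>> {"api": "carry_out", "payload": {
  "motion": [
    [0,0,0.276,-0.084,-0.119,0.02,0.4],
    [0,0,0.276,-0.084,-0.119,0.02,0.4],
    [0,0,0.276,-0.084,-0.119,0.02,0.4],
    [0,0,0.276,-0.084,-0.119,0.02,0.4],
    [0,0,0.276,-0.084,-0.119,0.02,0.4],
    [0,0,0.276,-0.084,-0.119,0.02,0.4],
    [0,0,0.276,-0.084,-0.119,0.02,0.4]
  ]
}}

```text
time: 10.07
eef_pos: [424.9, 149.6, 94.7]
orientation: [-2.688, -1.625, 0.001]
ft_force: [-0.0, 0.2, 0.4]
opening: 0.605
gripper_force: 0.0
```

```bash
python3 -c "
from h import *
plan((427.5,150.5,-20,62.3))
im=eyes.snapshot('wrist');p=eyes.camera_params('wrist')
print('wrist');grey(im,p,14,(427,150,70));grey(im,p,27,(556,205,60))
for g in ((427.5,150.5),):
  u=np.array([np.cos(np.radians(62.3)),np.sin(np.radians(62.3))]);print('pred ends',proj([[*(np.array(g)+k*65*u),12] for k in(1,-1)],p).round(0).tolist())
print('top');t=eyes.snapshot('top');tp=eyes.camera_params('top');grey(t,tp,27,(556,205,60));
h=cv2.cvtColor(im,cv2.COLOR_RGB2HSV);m=(h[...,1]<60)&(h[...,2]>140)
for r in range(0,384,16):
  x=np.where(m[r])[0]; print(r,[(int(a[0]),int(a[-1])) for a in np.split(x,np.where(np.diff(x)>1)[0]+1) if len(a)>4])
"
```

```text
t 10.07 P [424.9 149.6  94.7] f [-0.   0.2  0.4] open 0.605 grip 0.0 q [ 0.17 -0.29  2.12  0.    1.31  0.66]
(427.5, 150.5, -20) turn [-0.001, 0.0, 0.0] shift m [0.0021, 0.002, 0.1147]
wrist
2 [245, 104, 31, 161, 4603] c [431.5 152.   14. ] WL [22.8, 135.3] yaw 61.9
1 [361, 0, 55, 111, 4083] c [556.9 197.4  27. ] WL [25.8, 75.7] yaw -100.1
pred ends [[257.0, 105.0], [256.0, 259.0]]
top
23 [164, 174, 67, 44, 1469] c [566.3 200.9  27. ] WL [92.0, 165.7] yaw -101.9
0 [(365, 400)]
16 [(368, 402)]
32 [(371, 405)]
48 [(374, 407)]
64 [(377, 410)]
80 [(380, 412)]
96 [(382, 415)]
112 [(245, 273)]
128 [(245, 272)]
144 [(245, 272)]
160 [(245, 272)]
176 [(246, 272)]
192 [(246, 272)]
208 [(246, 271)]
224 [(246, 271)]
240 [(181, 191), (262, 271), (318, 327)]
256 [(173, 184), (325, 336)]
272 [(329, 335)]
288 []
304 []
320 []
336 []
352 []
368 []
```

The long tube is confirmed at column 259, rows 104–265. I descend and grasp.

>>> {"api": "carry_out", "payload": {
  "motion": [
    [0,0,0,0.0005,0.004,0.03,0.4],
    [0,0,0,0.0005,0.004,0.06,0.4],
    [0,0,0,0.0005,0.004,0.085,0.4],
    [0,0,0,0.0005,0.004,0.1,0.4],
    [0,0,0,0.0005,0.004,0.11,0.4],
    [0,0,0,0.0005,0.004,0.114,0.4],
    [0,0,0,0.0005,0.004,0.114,0.4],
    [0,0,0,0.0005,0.004,0.114,0.5],
    [0,0,0,0.0005,0.004,0.114,0.6],
    [0,0,0,0.0005,0.004,0.114,0.65]
  ]
}}

```text
time: 11.0
eef_pos: [429.8, 148.4, -17.4]
orientation: [2.687, 1.625, 0.004]
ft_force: [0.1, -0.0, 0.1]
opening: 0.348
gripper_force: 0.0
```

>>> {"api": "carry_out", "payload": {
  "motion": [
    [0,0,0,0,0,0,0.7],
    [0,0,0,0,0,0,0.75],
    [0,0,0,0,0,0,0.8],
    [0,0,0,0,0,0,0.8],
    [0,0,0,0,0,0,0.8]
  ]
}}

```text
time: 11.42
eef_pos: [429.4, 148.3, -17.6]
orientation: [2.688, 1.626, 0.002]
ft_force: [-1.3, 0.6, 6.5]
opening: 0.26
gripper_force: 39.1
```

>>> {"api": "carry_out", "payload": {
  "motion": [
    [0,0,0,0,0,-0.01,0.8],
    [0,0,0,0,0,-0.03,0.8],
    [0,0,0,0,0,-0.06,0.8],
    [0,0,0,0,0,-0.09,0.8],
    [0,0,0,0,0,-0.1,0.8],
    [0,0,0,0,0,-0.1,0.8],
    [0,0,0,0,0,-0.1,0.8]
  ]
}}

```text
time: 12.0
eef_pos: [428.5, 148.1, 81.1]
orientation: [2.688, 1.626, 0.001]
ft_force: [-0.2, 0.1, -1.5]
opening: 0.263
gripper_force: 39.4
```

```bash
python3 -c "
from h import *
plan((635,188.4,66,78.2))"
```

```text
t 12.0 P [428.5 148.1  81.1] f [-0.2  0.1 -1.5] open 0.263 grip 39.4 q [ 0.17 -0.26  2.12 -0.    1.28  0.65]
(635, 188.4, 66) turn [0.001, -0.0, -0.277] shift m [0.1316, 0.1642, 0.0153]
```

>>> {"api": "carry_out", "payload": {
  "motion": [
    [0,0,-0.277,0.025,0.03,0,0.8],
    [0,0,-0.277,0.05,0.06,0,0.8],
    [0,0,-0.277,0.075,0.09,0,0.8],
    [0,0,-0.277,0.1,0.12,0,0.8],
    [0,0,-0.277,0.12,0.15,0,0.8],
    [0,0,-0.277,0.1316,0.164,0.005,0.8],
    [0,0,-0.277,0.1316,0.164,0.015,0.8],
    [0,0,-0.277,0.1316,0.164,0.015,0.8],
    [0,0,-0.277,0.1316,0.164,0.015,0.8],
    [0,0,-0.277,0.1316,0.164,0.015,0.8]
  ]
}}

```text
time: 12.83
eef_pos: [632.7, 188.2, 64.4]
orientation: [-2.437, -1.98, 0.005]
ft_force: [0.4, -0.4, -0.6]
opening: 0.263
gripper_force: 39.5
```

```bash
cat > m.py <<'E'
from h import *
plan((635,188.4,66,78.2))
p=eyes.camera_params('wrist');im=eyes.snapshot('wrist');np.savez('w6.npz',im=im,**p)
h=cv2.cvtColor(im,cv2.COLOR_RGB2HSV)
g=h[...,1]<60
# predicted features from the rack fit
o=np.array([595.8,196.6]);a=np.radians(-11.81);Ro=np.array([[np.cos(a),-np.sin(a)],[np.sin(a),np.cos(a)]])
Q=lambda x,y,z:[*(o+Ro@[x,y]),z]
print('wallL top',proj([Q(15,69,44),Q(65,69,44),Q(65,77,44),Q(15,77,44)],p).round(1).tolist())
print('wallS top',proj([Q(-65,49,44),Q(-15,49,44),Q(-15,57,44),Q(-65,57,44)],p).round(1).tolist())
print('tube end wanted (z96)',proj([Q(40,65,96),Q(28,65,96),Q(52,65,96)],p).round(1).tolist())
for c in (240,250,258,266,275,290):
    print('col',c,[(r,*im[r,c].tolist()) for r in range(20,200,6)])
E
python3 m.py
```

```text
t 12.83 P [632.7 188.2  64.4] f [ 0.4 -0.4 -0.6] open 0.263 grip 39.5 q [0.18 0.26 1.63 0.   1.25 0.38]
(635, 188.4, 66) turn [-0.003, 0.001, 0.0] shift m [0.0006, 0.0022, -0.0016]
wallL top [[215.2, 100.8], [302.6, 100.9], [303.1, 86.3], [214.8, 86.2]]
wallS top [[82.2, 136.4], [165.5, 136.1], [164.5, 122.3], [80.3, 122.7]]
tube end wanted (z96) [[260.2, 110.1], [231.3, 110.1], [289.1, 110.1]]
col 240 [(20, 121, 75, 50), (26, 122, 75, 51), (32, 120, 73, 51), (38, 121, 74, 49), (44, 122, 74, 49), (50, 121, 73, 48), (56, 121, 73, 47), (62, 120, 72, 47), (68, 121, 74, 47), (74, 122, 76, 50), (80, 249, 221, 153), (86, 242, 204, 140), (92, 247, 216, 150), (98, 223, 179, 123), (104, 114, 90, 64), (110, 204, 200, 202), (116, 203, 200, 202), (122, 205, 201, 202), (128, 203, 201, 203), (134, 204, 201, 203), (140, 204, 200, 202), (146, 204, 200, 202), (152, 203, 200, 202), (158, 203, 200, 201), (164, 204, 200, 201), (170, 203, 199, 201), (176, 203, 199, 201), (182, 203, 199, 201), (188, 202, 198, 201), (194, 203, 198, 201)]
col 250 [(20, 108, 68, 45), (26, 110, 68, 45), (32, 115, 70, 47), (38
[... 2390 characters left out ...]
 154), (182, 154, 151, 153), (188, 153, 151, 153), (194, 152, 150, 150)]
col 290 [(20, 110, 68, 44), (26, 111, 68, 44), (32, 110, 68, 45), (38, 108, 66, 44), (44, 105, 65, 42), (50, 104, 64, 42), (56, 104, 65, 42), (62, 105, 66, 44), (68, 104, 64, 42), (74, 105, 65, 42), (80, 247, 218, 151), (86, 237, 196, 135), (92, 247, 214, 149), (98, 223, 176, 122), (104, 114, 89, 63), (110, 116, 91, 64), (116, 130, 103, 71), (122, 201, 158, 109), (128, 120, 96, 68), (134, 247, 215, 149), (140, 247, 216, 149), (146, 247, 214, 148), (152, 247, 213, 146), (158, 246, 213, 147), (164, 246, 212, 146), (170, 246, 211, 146), (176, 245, 209, 146), (182, 245, 210, 144), (188, 245, 209, 145), (194, 245, 208, 145)]
```

```bash
python3 -c "
import numpy as np,cv2
im=np.load('w6.npz')['im'];
print([(r,*im[r,258].tolist()) for r in [*range(76,112)]])
h=cv2.cvtColor(im,cv2.COLOR_RGB2HSV)
for r in(112,120,140): x=np.where(h[r,:,1]<40)[0];print(r,x.min(),x[x<300].min(),x[(x>220)&(x<300)].max())
for r in(92,94): print(r,[(c,*im[r,c].tolist()) for c in [*range(208,222,2),*range(296,312,2)]])
"
```

```text
[(76, 197, 150, 103), (77, 242, 204, 140), (78, 241, 203, 139), (79, 241, 203, 139), (80, 242, 203, 141), (81, 242, 204, 140), (82, 241, 202, 139), (83, 241, 202, 140), (84, 242, 203, 141), (85, 236, 194, 135), (86, 240, 201, 139), (87, 250, 223, 156), (88, 251, 224, 157), (89, 251, 223, 155), (90, 250, 220, 153), (91, 249, 218, 151), (92, 247, 215, 149), (93, 246, 211, 146), (94, 244, 208, 144), (95, 244, 208, 144), (96, 244, 207, 145), (97, 241, 202, 140), (98, 221, 175, 121), (99, 169, 133, 93), (100, 121, 96, 68), (101, 110, 87, 61), (102, 112, 88, 62), (103, 114, 90, 63), (104, 114, 89, 62), (105, 114, 89, 62), (106, 113, 90, 62), (107, 78, 64, 49), (108, 138, 134, 136), (109, 197, 192, 194), (110, 210, 205, 207), (111, 211, 205, 207)]
112 226 226 282
120 227 227 281
140 119 119 281
92 [(208, 247, 214, 147), (210, 250, 222, 155), (212, 249, 219, 151), (214, 248, 218, 150), (216, 221, 175, 120), (218, 247, 215, 148), (220, 247, 217, 150), (296, 246, 213, 148), (298, 247, 214, 149), (300, 246, 213, 148), (302, 219, 172, 118), (304, 246, 213, 146), (306, 250, 221, 155), (308, 250, 220, 153), (310, 195, 151, 104)]
94 [(208, 246, 213, 148), (210, 250, 222, 154), (212, 249, 220, 153), (214, 248, 217, 150), (216, 221, 175, 120), (218, 244, 209, 144), (220, 245, 210, 144), (296, 244, 210, 144), (298, 244, 209, 144), (300, 244, 207, 142), (302, 214, 168, 117), (304, 247, 215, 148), (306, 250, 222, 156), (308, 249, 219, 153), (310, 191, 146, 101)]
```

The wall top is found at columns 216–302 and rows 86–99, matching the prediction. The tube end is at row 107.5, column 254, so it needs +2.5 mm in tool y.

>>> {"api": "carry_out", "payload": {
  "motion": [
    [0,0,0,-0.0005,0.0025,0,0.8],
    [0,0,0,-0.0005,0.0025,0.01,0.8],
    [0,0,0,-0.0005,0.0025,0.025,0.8],
    [0,0,0,-0.0005,0.0025,0.04,0.8],
    [0,0,0,-0.0005,0.0025,0.048,0.8],
    [0,0,0,-0.0005,0.0025,0.05,0.8],
    [0,0,0,-0.0005,0.0025,0.05,0.8]
  ]
}}

```text
time: 13.47
eef_pos: [635.7, 187.2, 13.9]
orientation: [-2.437, -1.98, 0.005]
ft_force: [-0.1, 0.3, -0.5]
opening: 0.264
gripper_force: 39.5
```

>>> {"api": "carry_out", "payload": {
  "motion": [
    [0,0,0,0,0,0.004,0.8],
    [0,0,0,0,0,0.008,0.8],
    [0,0,0,0,0,0.012,0.8],
    [0,0,0,0,0,0.014,0.8],
    [0,0,0,0,0,0.014,0.8]
  ]
}}

```text
time: 13.88
eef_pos: [636.8, 187.4, 1.6]
orientation: [-2.438, -1.981, 0.001]
ft_force: [-0.7, 0.2, -1.4]
opening: 0.259
gripper_force: 39.5
```

>>> {"api": "carry_out", "payload": {
  "motion": [
    [0,0,0,0,0,0.002,0.8],
    [0,0,0,0,0,0.004,0.8],
    [0,0,0,0,0,0.005,0.8],
    [0,0,0,0,0,0.005,0.8]
  ]
}}

```text
time: 14.22
eef_pos: [637.5, 187.6, -0.7]
orientation: [-2.438, -1.981, 0.0]
ft_force: [-4.8, -1.6, 9.4]
opening: 0.26
gripper_force: 40.5
```

>>> {"api": "carry_out", "payload": {
  "motion": [
    [0,0,0,0,-0.001,0,0.8],
    [0,0,0,0,-0.002,0,0.8],
    [0,0,0,0,-0.002,0.001,0.8],
    [0,0,0,0,-0.002,0.001,0.8]
  ]
}}

```text
time: 14.55
eef_pos: [635.5, 188.1, -2.7]
orientation: [-2.438, -1.981, -0.0]
ft_force: [-2.3, -0.6, 6.0]
opening: 0.263
gripper_force: 40.2
```

Seated at the expected height. I release and rise.

>>> {"api": "carry_out", "payload": {
  "motion": [
    [0,0,0,0,0,0,0.72],
    [0,0,0,0,0,0,0.68],
    [0,0,0,0,0,0,0.6],
    [0,0,0,0,0,0,0.55],
    [0,0,0,0,0,-0.01,0.55],
    [0,0,0,0,0,-0.04,0.5],
    [0,0,0,0,0,-0.08,0.5],
    [0,0,0,0,0,-0.12,0.5],
    [0,0,0,0,0,-0.16,0.5],
    [0,0,0,0,0,-0.17,0.5]
  ]
}}

```text
time: 15.38
eef_pos: [639.4, 188.7, 176.3]
orientation: [2.433, 1.977, 0.019]
ft_force: [0.8, 0.4, 2.6]
opening: 0.501
gripper_force: 0.0
```

```bash
python3 -c "
from h import *
plan((545.2,-217.7,200,84))
p=eyes.camera_params('wrist');im=eyes.snapshot('wrist')
grey(im,p,27,(595,196,75))
o=np.array([595.8,196.6]);a=np.radians(-11.81);Ro=np.array([[np.cos(a),-np.sin(a)],[np.sin(a),np.cos(a)]])
Q=lambda x,y,z:[*(o+Ro@[x,y]),z]
for n,x,l in(('short',-40,45),('long',40,65)):
  print(n,proj([Q(x-12,0,27),Q(x+12,0,27),Q(x,l,32),Q(x,-l,32)],p).round(0).tolist())
"
```

```text
t 15.38 P [639.4 188.7 176.3] f [0.8 0.4 2.6] open 0.501 grip 0.0 q [ 0.18  0.16  1.55 -0.    1.42  0.38]
(545.2, -217.7, 200) turn [0.013, -0.004, -0.101] shift m [-0.4169, -0.0088, -0.026]
2 [237, 107, 24, 130, 2966] c [635.3 190.9  27. ] WL [22.4, 135.7] yaw -101.5
3 [155, 130, 31, 90, 2104] c [556.  204.7  27. ] WL [24.8, 94.7] yaw -101.7
short [[159.0, 174.0], [182.0, 174.0], [166.0, 130.0], [173.0, 217.0]]
long [[237.0, 174.0], [260.0, 174.0], [248.0, 109.0], [249.0, 234.0]]
```

Both tubes lie as predicted, at (556,204.7) and (635.3,190.9), in line with the rows. Now above the box handle.

>>> {"api": "carry_out", "payload": {
  "motion": [
    [0,0,0,0,0,-0.02,0.5],
    [0,0,-0.1,-0.417,-0.009,-0.04,0.5],
    [0,0,-0.1,-0.417,-0.009,-0.04,0.5],
    [0,0,-0.1,-0.417,-0.009,-0.04,0.5],
    [0,0,-0.1,-0.417,-0.009,-0.04,0.5],
    [0,0,-0.1,-0.417,-0.009,-0.04,0.5],
    [0,0,-0.1,-0.417,-0.009,-0.04,0.5],
    [0,0,-0.1,-0.417,-0.009,-0.04,0.5],
    [0,0,-0.1,-0.417,-0.009,-0.04,0.5],
    [0,0,-0.1,-0.417,-0.009,-0.04,0.5]
  ]
}}

```text
time: 16.27
eef_pos: [549.4, -178.6, 203.4]
orientation: [-2.335, -2.1, 0.001]
ft_force: [1.0, -1.4, 0.3]
opening: 0.499
gripper_force: 0.0
```

>>> {"api": "carry_out", "payload": {
  "motion": [
    [0,0,0,0,0,0,0.5],
    [0,0,0,0,0,0,0.5],
    [0,0,0,0,0,0,0.5],
    [0,0,0,0,0,0,0.5],
    [0,0,0,0,0,0,0.5]
  ]
}}

```text
time: 16.68
eef_pos: [551.0, -175.5, 203.7]
orientation: [-2.333, -2.103, 0.0]
ft_force: [1.3, 0.3, 0.8]
opening: 0.501
gripper_force: 0.0
```

```bash
python3 -c "
from h import *
plan((545.2,-217.7,102,84))
p=eyes.camera_params('wrist');im=eyes.snapshot('wrist');np.savez('w7.npz',im=im,**p)
grey(im,p,143,(545,-217,70))
print(proj([[545.2,-217.7,143]],p).round(0),proj([[545.2-np.cos(np.radians(84))*50*k,-217.7-np.sin(np.radians(84))*50*k,143] for k in(-1,1)],p).round(0).tolist())
"
```

```text
t 16.68 P [ 551.  -175.5  203.7] f [1.3 0.3 0.8] open 0.501 grip 0.0 q [-0.44 -0.05  1.73  0.    1.47 -0.33]
(545.2, -217.7, 102) turn [-0.001, -0.0, 0.001] shift m [-0.0426, -0.0013, 0.1017]
2 [249, 181, 15, 129, 1758] c [ 547.8 -214.9  143. ] WL [10.4, 111.1] yaw -95.5
5 [175, 230, 31, 45, 505] c [ 493.2 -213.   143. ] WL [17.9, 41.4] yaw 65.1
6 [304, 230, 26, 45, 524] c [ 596.1 -224.5  143. ] WL [11.9, 41.2] yaw -76.9
[[253. 249.]] [[253.0, 188.0], [253.0, 303.0]]
```

The bar is at image columns 249–264, about (547.5,−216). I move over it, go partly down and recheck.

>>> {"api": "carry_out", "payload": {
  "motion": [
    [0,0,0,-0.041,0.001,0,0.5],
    [0,0,0,-0.041,0.001,0.02,0.5],
    [0,0,0,-0.041,0.001,0.045,0.5],
    [0,0,0,-0.041,0.001,0.055,0.5],
    [0,0,0,-0.041,0.001,0.055,0.5],
    [0,0,0,-0.041,0.001,0.055,0.5]
  ]
}}

```text
time: 17.23
eef_pos: [547.3, -216.9, 148.7]
orientation: [-2.334, -2.101, 0.001]
ft_force: [0.8, 0.6, 0.5]
opening: 0.5
gripper_force: 0.0
```

```bash
python3 -c "
from h import *
plan((547.4,-216.5,102,84))
s=ctrl.state();R=Rn.from_rotvec(s['orientation']).as_matrix()
p=eyes.camera_params('wrist');im=eyes.snapshot('wrist');np.savez('w8.npz',im=im,**p)
grey(im,p,143,(547,-216,70))
d=143-s['eef_pos'][2]
print('grip axis px at bar height',proj([s['eef_pos']+R@[x,0,-d] for x in(40,20,0)],p).round(1).tolist())
h=cv2.cvtColor(im,cv2.COLOR_RGB2HSV);m=(h[...,1]<60)&(h[...,2]>140)
for r in range(120,340,12):
  x=np.where(m[r])[0]; print(r,[(int(a[0]),int(a[-1])) for a in np.split(x,np.where(np.diff(x)>1)[0]+1) if len(a)>4])
"
```

```text
t 17.23 P [ 547.3 -216.9  148.7] f [0.8 0.6 0.5] open 0.5 grip 0.0 q [-0.5   0.01  1.76  0.    1.38 -0.4 ]
(547.4, -216.5, 102) turn [-0.001, -0.001, 0.0] shift m [0.0004, 0.0001, 0.0467]
1 [246, 130, 20, 180, 3245] c [ 547.9 -214.   143. ] WL [10.2, 112.4] yaw -95.4
4 [180, 230, 26, 45, 485] c [ 507.5 -229.7  143. ] WL [8.7, 31.2] yaw 65.3
5 [304, 230, 26, 45, 501] c [ 582.9 -237.5  143. ] WL [8.6, 31.2] yaw -77.0
grip axis px at bar height [[255.0, 156.5], [255.0, 191.4], [254.9, 224.3]]
120 []
132 [(250, 261)]
144 [(246, 264)]
156 [(246, 264)]
168 [(246, 264)]
180 [(246, 263)]
192 [(246, 263)]
204 [(246, 263)]
216 [(246, 263)]
228 [(246, 263)]
240 [(191, 201), (246, 263), (308, 318)]
252 [(185, 196), (246, 262), (313, 323)]
264 [(183, 191), (246, 262), (317, 328)]
276 [(247, 262)]
288 []
300 []
312 []
324 []
336 []
```

The bar (column 254.6) is on the grip axis (255). I descend and close.

>>> {"api": "carry_out", "payload": {
  "motion": [
    [0,0,0,0,0,0.01,0.5],
    [0,0,0,0,0,0.025,0.5],
    [0,0,0,0,0,0.035,0.5],
    [0,0,0,0,0,0.042,0.5],
    [0,0,0,0,0,0.045,0.5],
    [0,0,0,0,0,0.045,0.6],
    [0,0,0,0,0,0.045,0.7],
    [0,0,0,0,0,0.045,0.8],
    [0,0,0,0,0,0.045,0.9],
    [0,0,0,0,0,0.045,1]
  ],
  "squeeze": 60
}}

```text
time: 18.12
eef_pos: [547.4, -218.1, 105.2]
orientation: [2.336, 2.1, -0.001]
ft_force: [-3.4, 1.1, 3.3]
opening: 0.102
gripper_force: 58.5
```

>>> {"api": "carry_out", "payload": {
  "motion": [
    [0,0,0,0,0,0,1],
    [0,0,0,0,0,0,1],
    [0,0,0,0,0,0,1],
    [0,0,0,0,0,0,1]
  ]
}}

```text
time: 18.45
eef_pos: [547.4, -218.1, 105.2]
orientation: [2.336, 2.1, -0.001]
ft_force: [-5.0, 1.8, 6.9]
opening: 0.101
gripper_force: 58.6
```

The bar is gripped (opening 0.10, about 11 mm). Next I compute the arc about the hinge.

```bash
cat > arc.py <<'E'
from h import *
import sys
D=37.8; B0=np.array([547.4,-217.9,143.]); R0=down(83.9); ex=R0[:,1]; ez=np.array([0,0,1.])
H=B0+170*ex-43*ez
def target(phi):
    f=np.radians(phi);Rt=R0@Rn.from_rotvec([f/2,0,0]).as_matrix()
    B=H+(-170*np.cos(f)+43*np.sin(f))*ex+(170*np.sin(f)+43*np.cos(f))*ez
    return B+Rt[:,2]*D,Rt
def angle(st):
    R=Rn.from_rotvec(st["orientation"]).as_matrix();v=st["eef_pos"]-R[:,2]*D-H
    return np.degrees(np.arctan2(v[2],-(v@ex))-np.arctan2(43,170)),np.hypot(v[2],v@ex)
st=ctrl.state();print('lid deg, radius(175.4)',np.round(angle(st),2))
plan(*[(*np.round(target(float(a))[0],1),target(float(a))[1]) for a in sys.argv[1:]],flip=False)
E
python3 arc.py 2 4 6 8 10 12 14 16 18 20
```

```text
lid deg, radius(175.4) [ -0.   175.35]
t 18.45 P [ 547.4 -218.1  105.2] f [-5.   1.8  6.9] open 0.101 grip 58.6 q [-0.51  0.05  1.79 -0.    1.3  -0.4 ]
(np.float64(548.3), np.float64(-218.0), np.float64(111.1)) turn [0.017, 0.0, 0.0] shift m [0.0002, 0.0009, -0.0059]
(np.float64(549.5), np.float64(-218.1), np.float64(117.0)) turn [0.035, 0.0, 0.0] shift m [0.0003, 0.0021, -0.0118]
(np.float64(550.8), np.float64(-218.3), np.float64(122.8)) turn [0.052, 0.0, 0.0] shift m [0.0002, 0.0034, -0.0176]
(np.float64(552.4), np.float64(-218.4), np.float64(128.5)) turn [0.07, 0.001, 0.0] shift m [0.0003, 0.005, -0.0233]
(np.float64(554.1), np.float64(-218.6), np.float64(134.2)) turn [0.087, 0.001, 0.0] shift m [0.0002, 0.0067, -0.029]
(np.float64(556.1), np.float64(-218.8), np.float64(139.8)) turn [0.105, 0.001, 0.0] shift m [0.0003, 0.0087, -0.0346]
(np.float64(558.2), np.float64(-219.1), np.float64(145.3)) turn [0.122, 0.001, 0.0] shift m [0.0002, 0.0109, -0.0401]
(np.float64(560.5), np.float64(-219.3), np.float64(150.8)) turn [0.14, 0.001, 0.0] shift m [0.0002, 0.0132, -0.0456]
(np.float64(563.0), np.float64(-219.6), np.float64(156.1)) turn [0.157, 0.001, 0.0] shift m [0.0002, 0.0157, -0.0509]
(np.float64(565.7), np.float64(-219.9), np.float64(161.3)) turn [0.174, 0.001, 0.0] shift m [0.0002, 0.0184, -0.0561]
```

>>> {"api": "carry_out", "payload": {
  "motion": [
    [0.017,0,0,0,0.001,-0.006,1],
    [0.035,0,0,0,0.002,-0.012,1],
    [0.052,0,0,0,0.0034,-0.0176,1],
    [0.07,0,0,0,0.005,-0.0233,1],
    [0.087,0,0,0,0.0067,-0.029,1],
    [0.105,0,0,0,0.0087,-0.0346,1],
    [0.122,0,0,0,0.011,-0.04,1],
    [0.14,0,0,0,0.0132,-0.0456,1],
    [0.14,0,0,0,0.0132,-0.0456,1],
    [0.14,0,0,0,0.0132,-0.0456,1]
  ]
}}

```text
time: 19.28
eef_pos: [559.0, -219.4, 149.1]
orientation: [-2.254, -2.026, 0.147]
ft_force: [-6.6, -0.6, 0.8]
opening: 0.105
gripper_force: 58.8
```

```bash
python3 arc.py 19 22 25 28 31 34 37
```

```text
lid deg, radius(175.4) [ 15.29 175.65]
t 19.28 P [ 559.  -219.4  149.1] f [-6.6 -0.6  0.8] open 0.105 grip 58.8 q [-0.47  0.14  1.63 -0.05  1.51 -0.36]
(np.float64(564.3), np.float64(-219.7), np.float64(158.7)) turn [0.021, 0.0, 0.0] shift m [0.0003, 0.0039, -0.0103]
(np.float64(568.6), np.float64(-220.2), np.float64(166.4)) turn [0.047, 0.0, 0.0] shift m [0.0002, 0.0071, -0.0186]
(np.float64(573.2), np.float64(-220.7), np.float64(173.9)) turn [0.073, 0.0, 0.0] shift m [0.0002, 0.0106, -0.0266]
(np.float64(578.2), np.float64(-221.2), np.float64(181.1)) turn [0.099, 0.0, 0.0] shift m [0.0002, 0.0145, -0.0345]
(np.float64(583.5), np.float64(-221.8), np.float64(188.0)) turn [0.126, 0.0, 0.0] shift m [0.0002, 0.0188, -0.0421]
(np.float64(589.2), np.float64(-222.4), np.float64(194.6)) turn [0.152, 0.0, 0.0] shift m [0.0002, 0.0235, -0.0495]
(np.float64(595.2), np.float64(-223.0), np.float64(200.8)) turn [0.178, 0.0, 0.0] shift m [0.0002, 0.0286, -0.0565]
```

>>> {"api": "carry_out", "payload": {
  "motion": [
    [0.021,0,0,0,0.0039,-0.0103,1],
    [0.047,0,0,0,0.007,-0.0186,1],
    [0.073,0,0,0,0.0105,-0.0266,1],
    [0.1,0,0,0,0.0145,-0.0345,1],
    [0.126,0,0,0,0.0187,-0.042,1],
    [0.152,0,0,0,0.0234,-0.0495,1],
    [0.178,0,0,0,0.0285,-0.0565,1],
    [0.178,0,0,0,0.0285,-0.0565,1],
    [0.178,0,0,0,0.0285,-0.0565,1]
  ]
}}

```text
time: 20.03
eef_pos: [595.5, -223.5, 202.2]
orientation: [-2.147, -1.929, 0.314]
ft_force: [-6.4, -0.1, 2.9]
opening: 0.101
gripper_force: 59.3
```

```bash
python3 arc.py 39 41 43 45
```

```text
lid deg, radius(175.4) [ 37.36 176.3 ]
t 20.03 P [ 595.5 -223.5  202.2] f [-6.4 -0.1  2.9] open 0.101 grip 59.3 q [-0.43  0.3   1.37 -0.1   1.78 -0.33]
(np.float64(599.4), np.float64(-223.5), np.float64(204.8)) turn [0.019, 0.001, -0.0] shift m [0.0004, 0.0029, -0.0037]
(np.float64(603.8), np.float64(-223.9), np.float64(208.6)) turn [0.036, 0.001, -0.0] shift m [0.0005, 0.0059, -0.0087]
(np.float64(608.2), np.float64(-224.4), np.float64(212.2)) turn [0.054, 0.001, -0.0] shift m [0.0004, 0.0089, -0.0135]
(np.float64(612.8), np.float64(-224.9), np.float64(215.7)) turn [0.071, 0.001, -0.0] shift m [0.0004, 0.0122, -0.0183]
```

>>> {"api": "carry_out", "payload": {
  "motion": [
    [0.019,0,0,0,0.003,-0.004,1],
    [0.036,0,0,0,0.006,-0.0087,1],
    [0.054,0,0,0,0.009,-0.0135,1],
    [0.071,0,0,0,0.0122,-0.0183,1],
    [0.071,0,0,0,0.0122,-0.0183,1],
    [0.071,0,0,0,0.0122,-0.0183,1],
    [0.071,0,0,0,0.0122,-0.0183,1]
  ]
}}

```text
time: 20.62
eef_pos: [612.6, -225.4, 217.0]
orientation: [-2.103, -1.889, 0.376]
ft_force: [-6.0, -0.2, 7.3]
opening: 0.104
gripper_force: 59.2
```

```bash
python3 arc.py 45; python3 - <<'E'
from h import *
# lid angle from the top view: bar at the predicted place? fit grey blob on the arc; also check rack tubes
t=eyes.snapshot('top');p=eyes.camera_params('top')
grey(t,p,27,(594,194,80))
s=eyes.snapshot('scene');sp=eyes.camera_params('scene')
# lid's outline on the scene view: compare brown-bright mask with the projected lid at various angles
H=np.array([547.4,-217.9,143.])+170*down(83.9)[:,1]-[0,0,43]; ex=down(83.9)[:,1]; ey=np.array([-ex[1],ex[0],0]); ez=np.array([0,0,1.])
for off in((0,0,0),(-2.2,-2.1,0)):
  for nm,img,pp in(('top',t,p),('scene',s,sp)):
    g=cv2.GaussianBlur(cv2.cvtColor(img,cv2.COLOR_RGB2GRAY),(3,3),0).astype(float);gm=np.hypot(cv2.Sobel(g,-1,1,0),cv2.Sobel(g,-1,0,1))
    best=[]
    for a in np.arange(35,55.1,.5):
        f=np.radians(a);u=-np.cos(f)*ex+np.sin(f)*ez
        n=np.sin(f)*ex+np.cos(f)*ez
        P=[H+off+200*u+8*n+k*ey for k in np.linspace(-118,118,120)]
        q=proj(P,pp).astype(np.float32);v=cv2.remap(gm.astype(np.float32),q[:,0],q[:,1],cv2.INTER_LINEAR)
        best.append((float(v.mean().round(0)),float(a)))
    print(nm,off,sorted(best)[::-1][:4])
E
```

```text
lid deg, radius(175.4) [ 45.17 176.58]
t 20.62 P [ 612.6 -225.4  217. ] f [-6.  -0.2  7.3] open 0.104 grip 59.2 q [-0.41  0.38  1.26 -0.12  1.88 -0.32]
(np.float64(612.8), np.float64(-224.9), np.float64(215.7)) turn [0.001, 0.001, -0.001] shift m [0.0005, 0.0007, 0.0011]
17 [177, 154, 54, 25, 654] c [639.6 185.8  27. ] WL [49.2, 142.8] yaw -101.7
28 [164, 174, 67, 44, 1486] c [566.3 200.9  27. ] WL [92.0, 165.7] yaw -101.9
top (0, 0, 0) [(49.0, 42.5), (49.0, 42.0), (44.0, 43.0), (43.0, 41.5)]
scene (0, 0, 0) [(172.0, 44.5), (171.0, 45.0), (165.0, 44.0), (162.0, 45.5)]
top (-2.2, -2.1, 0) [(47.0, 43.0), (46.0, 43.5), (46.0, 42.5), (42.0, 45.5)]
scene (-2.2, -2.1, 0) [(165.0, 46.0), (162.0, 45.5), (159.0, 46.5), (152.0, 45.0)]
```

Arm kinematics give 45.2° and the scene view gives about 45°. The grip is firm, so I hand in.

```bash
python3 -c "
from workcell import ctrl
print(ctrl.close_job())"
```

```text
the job is handed in; nothing more can be done
None
```

The job is handed in: both tubes lie released in their rows, checked from the wrist camera, and the gripper is still holding the lid at about 45° by arm position and the scene camera.

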